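# Brush out the glue pot and hold its bayonet lid at the vent position

## Task

Take the long brush out of its tube, work it down to the floor of the glue pot and up towards the mouth twice to loosen the dried glue, and stand the brush back in its tube with the rubber collar on the rim. Then set the bayonet lid on the pot with its lugs in the slots, press it down against the sprung gasket and turn it clockwise only half way to the lock, so that its bar points at the long rib (the vent position, an eighth of a turn), never into the click. Finish while still holding the lid by its bar at that position, since the line is about to be blown out through the vent, and leave the oil bottle, offcut and tin where they are.

Things in the scene. Friction and masses are not known exactly. Their poses are not given: they have to be found in the camera images.
- glue_pot: Round grey glue pot, aluminium collar 98 mm across, top at z = 105 mm, on a round magnetic steel foot (106 mm) fixed to the saw table. Origin: centre of the foot's underside, z up. Mouth 62 mm wide in a flange 6.5 mm thick, with slots on its edge at +x and -x. A brass nipple and a steel outlet stick out low on its side, up to 82 mm from the axis.
- pot_floor (a point): Centre of the pot's inner floor, 22 mm above the pot's origin; the cup is 84 mm wide inside. Axes as the pot's.
- pot_slot (a point): Middle of the +x slot: 35 mm from the pot's axis, level with the flange's top (z = 105 mm). The two slots are 32 degrees wide (17 to 22 mm) and reach 39 mm from the axis. A pair of short ribs outside on the collar marks each slot.
- vent_rib (a point): The long upright rib (30 mm) on the collar that marks half way (vent): 54 mm from the axis, 45 degrees clockwise (seen from above) of the +x slot; its twin lies across the pot. Lugs below the flange can turn clockwise only, a stop wall bars the other way. A round boss 90 degrees from the slot marks the lock, where the lugs spring up 2.5 mm into notches: the click.
- gasket (a joint): Black sprung gasket ring (81 to 94 mm across) on the flange round the mouth, clear of the slots. 0: it stands 7.5 mm above the flange; value (m) grows as it is pressed down. It takes 4 N at first, 10 N when flush.
- pot_lid: Bayonet lid, 200 g, 52 mm high, aluminium disc 96 mm across (z = 13.5 to 20.5 mm) with a plug below and a black bar on top; starts right way up on the table. Origin: centre of the plug's underside, z up. Plug 57 mm across, foot tapered. Lugs at +x and -x: z = 1 to 5 mm, reaching 36.5 mm from the axis, 14 mm wide. A half turn gives the same lid.
- lid_grip (a point): Grip point of the lid: middle of its bar, on its axis, 45.5 mm above its origin. The bar runs along the lid's x: 60 x 14 mm, top 7 mm above this point. Height of the lid's origin over the pot's: 99 mm when it lies on the free gasket with its lugs in the slots; under 93.5 mm the lugs are clear below the flange and can turn; at 91.8 mm the gasket is flush and stops it.
- lid_lug (a point): Outer end of the lug on the lid's +x side, 36.5 mm from the lid's axis, 3 mm above its origin; axes as the lid's. The bar on top points along the lugs.
- brush: Long brush, 90 g, 190 mm, upright in its tube, handle up. Origin: lower end of the bristles, z up the brush. Black bristles 53 mm across, their stiff core 36 mm, z = 0 to 50 mm; stem; rubber stopper tapering from 26 to 54 mm across, z = 86 to 100 mm; rubber collar 74 mm across to 106 mm; round wooden handle 21 mm across to 190 mm: grip it at z = 150 mm.
- brush_tube: The brush's tube: upright grey plastic pipe, 60 mm wide inside, 68 mm outside, rim at z = 112 mm, on a round steel foot 96 mm across; fixed. Origin: centre of the foot's underside, z up. With the collar on the rim the brush's origin is 12 mm above the tube's origin.
- oil_bottle: Bystander: grey machine oil bottle with a cap, 54 mm across, 140 mm high, standing. Origin: centre of its underside.
- spring_clamp: Bystander, fixed: spring clamp, 59 x 115 x 24 mm, lying. Origin: centre of its underside.
- offcut: Bystander: hardwood offcut, 40 x 60 x 40 mm. Origin: centre of its underside.
- screw_tin: Bystander: round grey tin of screws, 69 mm across, 54 mm high. Origin: centre of its underside.
There are look-alikes about, which are no part of the job. Leave any blue or turquoise look-alike of the pot_lid alone.

How it is judged:
By the outcome, as a careful person would: the job done as asked, in the order asked, and still so for the second after the job is handed in, while the arm keeps its last pose, push and grip.
It also fails if it takes over 64 s, if anything falls off the work surface, if the arm or the gripper's body presses on something with over 40 N, if the wrist force passes 120 N, or if a joint passes its speed limit or range.

## Robot

A 7-joint arm with a two-finger parallel gripper is mounted at the origin on a cart in front of the work surface, level with it; the furniture and walls round the work are solid. World frame = base frame: x ahead of the robot, y to its left, z up, the work surface at z = 0. Lengths are in m, angles in rad, forces in N, time in s.
With the tool pointing down it reaches from about 0.425 to 0.875 m from the base axis. Payload 4.7 kg.
Tool frame: the origin (TCP) lies at the very end of the fingers, on their centre line; the grasp point (between the pads) lies behind it (ctrl.tcp_to_grasp is the z of the grasp point in the tool frame, in m); z points along the fingers, y is the line along which they close (so a half turn about z gives the same grasp; the last joint's range is limited). The gripper opens to 87 mm and grips with 3 to 60 N. Pads are 19 mm wide; open, the fingers measure 117 mm over their backs; the gripper's body (75 mm by 190 mm) begins 51 mm behind the grasp point.
Start: joints at [1.141, 0.321, -0.07, 1.45, 0.023, 1.371, -0.057], TCP at [0.279, -0.587, 0.223] pointing down, gripper open.
Joint ranges: [-2.86, 2.86], [-0.3, 2.09], [-1.38, 1.24], [0.06, 2.45], [-1.56, 4.7], [0.09, 2.05], [-2.69, 2.69]. Speed limits (rad/s): [2.57, 2.57, 3.14, 3.14, 3.14, 3.14, 3.14].

## Interface

Orientations are given as a rotation vector (axis times angle).
In Python, from bench import ctrl gives the robot as it stands.
- The arm moves only by the tool step_arm, never from a script. Its argument "targets" is a list of rows, each a list of 7 numbers: the shift along the world's x, y, z in cm, then the turn, a rotation vector about the world's x, y, z in degrees, then the opening, from 0 (shut) to 1 (fully open). A call has exactly 5 rows; each row shifts and turns the commanded pose from where the row before left it; what a row does not reach is not made up. A row lasts 1/12 s, in which the tool goes at most 41.7 mm and 7.16 degrees, less where a joint would pass 70% of its speed; a pose out of reach is approached as far as the arm can. A call with a gripper value outside its range is refused whole. The fingers move at their own pace and stop on an object; "force" is the grip in N (left out, the last holds). Time passes only in rows, so rows that do not move let the fingers close, or fill a call up. It gives the time, the measured TCP pose, the force, the opening and the grip force at its end, in the units of the state.
- ctrl.get_state(): the state, without advancing time (a new reading comes with each control period).
- ctrl.get_image(name): name is "scene" or "top" or "wrist"; returns (picture, depth): 420x560x3 uint8, red, green, blue; 420x560 float32, m along the optical axis (not along the pixel's ray), 0 where there is no reading.
- ctrl.camera_params(name): a dict with "intrinsics" (3x3 intrinsics, pixels), "rvec" (rotation vector, rad) and "tvec" (3), from world to camera coordinates, as OpenCV has them; the wrist camera has in their place "hand_eye" (4x4, takes a point from camera to tool coordinates, whose origin is the TCP and whose axes are the flange's). Camera axes: x right, y down, z forward; pixel columns grow to the right and rows downward; lengths in m; the calibration is good to about 2 mm. A picture is of the moment at which its call begins: read the wrist's pose just before it. camera_params takes no time and is no camera call.
- ctrl.close_job(): hands the job in; it is judged then, once.
The state is a dict: "time": time; "joint_positions": joint angles; "qd": joint speeds; "joint_torque": joint torques, N m; "position": TCP position; "tool_rot": TCP orientation; "ft_force": force on the tool from outside, world axes, zero at the start; "torque": the same for the moment, N m; "grip_width": opening from 0.0 (shut) to 1.0 (fully open); "grip_force": force on a finger pad.
Only numpy, scipy, OpenCV 4.12 (cv2) and the standard library are available. Lean on these libraries where they do the work, as an engineer would, in place of code of your own. Each camera call takes 0.05 s, during which the arm holds its last target. There are 200 camera calls.

## Working session

There is one attempt and no reset: what is moved stays moved. The work goes in short steps, Python scripts to look and compute and a tool call to move; the robot and the scene stay as the last step left them, time stands still between calls to the robot, and variables do not carry over. Pictures are saved under pics/ and viewed, at most 10 in all, crops included, and the job is handed in when it is done.

Besides the shell and the picture viewer there is one more tool, called after "Call:" in YAML: its name, and indented under it one key for each argument. step_arm: Moves the arm, as the interface text tells. Its arguments: {"type":"object","properties":{"targets":{"type":"array"},"force":{"type":"number"}},"required":["targets"]}

```bash
ls; mkdir -p pics
cat > h.py <<'E'
import numpy as np, cv2
from bench import ctrl
R=lambda v: cv2.Rodrigues(np.array(v,float))[0]
def cam(n,st=None):
    p=ctrl.camera_params(n); K=np.array(p["intrinsics"],float)
    if n=="wrist":
        T=np.eye(4);T[:3,:3]=R(st["tool_rot"]);T[:3,3]=st["position"]
        return K,T@np.array(p["hand_eye"])
    M=np.eye(4);M[:3,:3]=R(np.ravel(p["rvec"]));M[:3,3]=np.ravel(p["tvec"])
    return K,np.linalg.inv(M)
def shot(n,f):
    st=ctrl.get_state(); im,d=ctrl.get_image(n); K,T=cam(n,st)
    cv2.imwrite(f"pics/{f}.png",im[:,:,::-1]); np.savez(f"pics/{f}.npz",im=im,d=d,K=K,T=T); return im,d,K,T
def cloud(d,K,T):
    v,u=np.mgrid[:d.shape[0],:d.shape[1]]
    P=np.stack([(u-K[0,2])/K[0,0]*d,(v-K[1,2])/K[1,1]*d,d],-1)
    W=P@T[:3,:3].T+T[:3,3]; W[d==0]=np.nan; return W
def proj(p,K,T):
    c=np.linalg.inv(T)@np.append(p,1); q=K@c[:3]; return q[:2]/q[2]
def load(f):
    z=np.load(f"pics/{f}.npz"); return z["im"],z["d"],z["K"],z["T"]
E
python3 - <<'E'
from h import *
print(ctrl.get_state(), ctrl.tcp_to_grasp)
a=shot("top","top0"); b=shot("scene","sc0")
for x in(a,b): print(x[2],x[3])
cv2.imwrite("pics/both.png",cv2.resize(np.vstack([a[0],b[0]])[:,:,::-1],(800,1200)))
E
```

```text
pics
{'time': 0.0, 'joint_positions': array([ 1.14113031,  0.32183117, -0.07006528,  1.45171216,  0.02262605,
        1.37078187, -0.05691559]), 'qd': array([ 0.00154428, -0.00110455,  0.00183898, -0.00031467,  0.00088185,
       -0.00010618, -0.00202293]), 'joint_torque': array([-6.98691438e-04, -4.91292787e+01, -4.04252177e-01, -3.12521267e+01,
       -6.40344224e-02,  4.39421413e-02,  1.56615042e-04]), 'position': array([ 0.2787654 , -0.58656124,  0.22143741]), 'tool_rot': array([-3.06275544e+00, -6.90953824e-01,  8.71603885e-04]), 'ft_force': array([-0.86234098, -0.267331  ,  0.32262595]), 'torque': array([ 0.03268569, -0.00152118,  0.00647983]), 'grip_force': 0.0, 'grip_width': 1.0025373988245234} -0.0187
[[493.4303375    0.         275.50969939]
 [  0.         493.4303375  198.53298797]
 [  0.           0.           1.        ]] [[ 0.03532607 -0.97775401  0.2067587   0.21513621]
 [-0.99937141 -0.03394554  0.0102219   0.35755358]
 [-0.00297597 -0.20698984 -0.97833857  1.47534549]
 [ 0.          0.          0.          1.        ]]
[[416.24820074   0.         277.78366581]
 [  0.         416.24820074 210.94012878]
 [  0.           0.           1.        ]] [[-0.70690793 -0.30932795  0.63607971 -0.22388253]
 [-0.707242    0.32118319 -0.62980165  1.07989581]
 [-0.00948286 -0.89507407 -0.44581666  0.58720378]
 [ 0.          0.          0.          1.        ]]
```

View pics/top0.png

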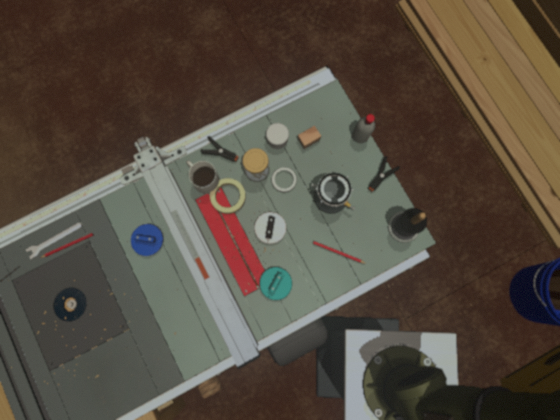

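View pics/sc0.png

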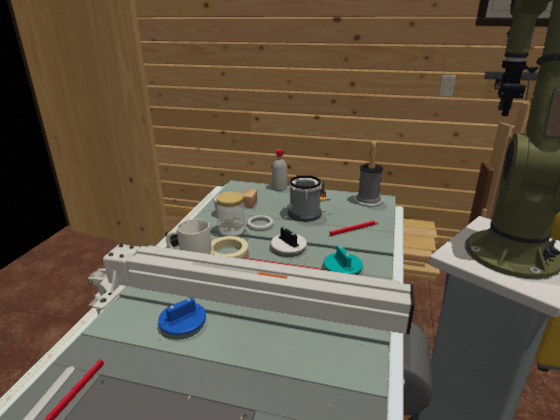

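The top view shows the pot at (332,192) and the brush in its tube at (407,222). There are three lids: grey with a black bar at (270,228), turquoise at (276,283) and blue at (148,240). Only the one at (270,228) is aluminium with a black bar, so it fits. Next I'll do a crop and coarse positions.

Run:
```python
from h import *
im,d,K,T=load("top0"); im2,d2,K2,T2=load("sc0")
W=cloud(d,K,T);W2=cloud(d2,K2,T2)
for n,c,r in(("pot",(332,192),20),("lid",(270,228),18),("tube",(407,222),22),("bottle",(364,128),12),("tin",(277,134),12),("offcut",(309,137),10),("clamp",(381,175),14)):
    w=W[c[1]-r:c[1]+r,c[0]-r:c[0]+r].reshape(-1,3); w=w[np.isfinite(w[:,2])]
    for lo,hi in((.015,.05),(.05,.09),(.09,.115),(.115,.15),(.15,.25)):
        s=w[(w[:,2]>lo)&(w[:,2]<hi)]
        s2=W2.reshape(-1,3); s2=s2[np.isfinite(s2[:,2])]
        m=np.median(w,0); s2=s2[(np.hypot(*(s2[:,:2]-m[:2]).T)<.08)&(s2[:,2]>lo)&(s2[:,2]<hi)]
        if len(s)>5: print(n,lo,len(s),s.min(0).round(3),s.max(0).round(3),s.mean(0).round(3),"| sc",len(s2),(s2.mean(0).round(3),s2.min(0).round(3),s2.max(0).round(3)) if len(s2) else "")
c=[cv2.resize(im[y-40:y+40,x-55:x+55],(400,290),interpolation=cv2.INTER_CUBIC) for x,y in((270,228),(332,192),(407,222))]
c.append(cv2.resize(im2[150:230,270:400],(400,290),interpolation=cv2.INTER_CUBIC))
cv2.imwrite("pics/crop1.png",np.vstack([np.hstack(c[:2]),np.hstack(c[2:])])[:,:,::-1])
```

```text
pot 0.015 509 [0.49  0.149 0.015] [0.583 0.265 0.05 ] [0.542 0.205 0.026] | sc 386 (array([0.52 , 0.231, 0.032]), array([0.49 , 0.144, 0.015]), array([0.578, 0.272, 0.05 ]))
pot 0.05 112 [0.493 0.15  0.05 ] [0.583 0.252 0.09 ] [0.525 0.207 0.065] | sc 421 (array([0.523, 0.225, 0.071]), array([0.493, 0.143, 0.05 ]), array([0.585, 0.258, 0.09 ]))
pot 0.09 500 [0.489 0.158 0.093] [0.588 0.258 0.115] [0.538 0.207 0.108] | sc 465 (array([0.537, 0.213, 0.105]), array([0.489, 0.162, 0.09 ]), array([0.589, 0.26 , 0.115]))
pot 0.115 52 [0.492 0.162 0.115] [0.585 0.253 0.12 ] [0.538 0.209 0.117] | sc 2 (array([0.545, 0.202, 0.115]), array([0.512, 0.176, 0.115]), array([0.579, 0.228, 0.116]))
lid 0.015 712 [0.387 0.341 0.015] [0.482 0.434 0.05 ] [0.434 0.387 0.023] | sc 562 (array([0.429, 0.398, 0.025]), array([0.389, 0.341, 0.015]), array([0.484, 0.437, 0.05 ]))
lid 0.05 72 [0.406 0.378 0.05 ] [0.463 0.394 0.061] [0.434 0.386 0.054] | sc 57 (array([0.434, 0.39 , 0.053]), array([0.407, 0.38 , 0.05 ]), array([0.464, 0.397, 0.056]))
tube 0.015 144 [ 0.414 -0.042  0.015] [0.489 0.032 0.049] [0.441
[... 1550 characters left out ...]
1]))
tin 0.015 69 [0.684 0.341 0.017] [0.752 0.408 0.05 ] [0.702 0.376 0.041] | sc 62 (array([0.714, 0.33 , 0.032]), array([0.699, 0.297, 0.016]), array([0.734, 0.411, 0.05 ]))
tin 0.05 366 [0.682 0.341 0.05 ] [0.752 0.409 0.066] [0.717 0.375 0.055] | sc 14 (array([0.736, 0.4  , 0.055]), array([0.717, 0.383, 0.051]), array([0.753, 0.411, 0.057]))
offcut 0.015 283 [0.688 0.248 0.015] [0.748 0.308 0.049] [0.716 0.278 0.038] | sc 189 (array([0.712, 0.283, 0.034]), array([0.689, 0.243, 0.015]), array([0.753, 0.309, 0.044]))
clamp 0.015 238 [0.564 0.015 0.015] [0.651 0.092 0.034] [0.605 0.055 0.023] | sc 65 (array([0.591, 0.06 , 0.021]), array([0.561, 0.003, 0.016]), array([0.635, 0.096, 0.026]))
```

View pics/crop1.png

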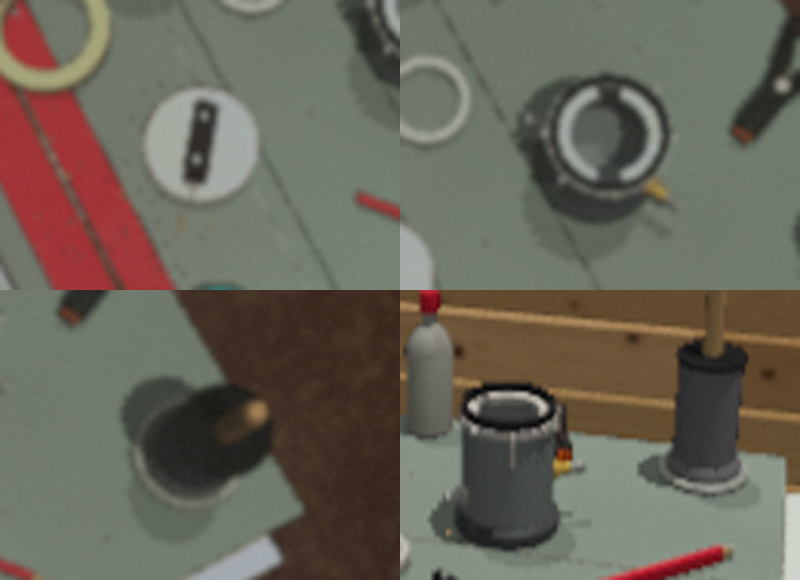

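The crop confirms it: the grey aluminium lid with the black bar at (270,228) is the one. The pot's slots lie at roughly -15° to -20° from +x. I'm moving towards the brush to look closer.

Call:
step_arm:
  targets:
    - [1.1,3.2,0.8,0,0,4.2,1]
    - [1.1,3.2,0.8,0,0,4.2,1]
    - [1.1,3.2,0.8,0,0,4.2,1]
    - [1.1,3.2,0.8,0,0,4.2,1]
    - [1.1,3.2,0.8,0,0,4.2,1]

```text
time: 0.52
position: [0.3342, -0.4253, 0.2623]
tool_rot: [-2.884, -1.243, 0.001]
ft_force: [0.7, -0.1, -0.4]
grip_width: 1.002
grip_force: 0.0
```

Call:
step_arm:
  targets:
    - [1.1,3.2,0.8,0,0,4.2,1]
    - [1.1,3.2,0.8,0,0,4.2,1]
    - [1.1,3.2,0.8,0,0,4.2,1]
    - [1.1,3.2,0.8,0,0,4.2,1]
    - [1.1,3.2,0.8,0,0,4.2,1]

```text
time: 0.93
position: [0.3891, -0.2653, 0.3026]
tool_rot: [-2.61, -1.748, 0.001]
ft_force: [0.6, -0.1, -0.4]
grip_width: 1.001
grip_force: 0.0
```

Call:
step_arm:
  targets:
    - [1.1,3.2,0.8,0,0,4.2,1]
    - [1.1,3.2,0.8,0,0,4.2,1]
    - [1.1,3.2,0.8,0,0,4.2,1]
    - [1.1,3.2,0.8,0,0,4.2,1]
    - [0,0,0,0,0,0,1]

```text
time: 1.35
position: [0.4358, -0.1313, 0.3364]
tool_rot: [2.314, 2.122, 0.005]
ft_force: [-0.2, 0.7, -0.3]
grip_width: 1.001
grip_force: 0.0
```

Run:
```python
from h import *
print(ctrl.get_state()); print(ctrl.camera_params("wrist"))
im,d,K,T=shot("wrist","w1"); print(T)
for p in((.452,-.01,.2),(.538,.208,.105),(.434,.386,.05)): print(proj(p,K,T))
W=cloud(d,K,T).reshape(-1,3); W=W[np.isfinite(W[:,2])]
def fit(lo,hi,c,r):
    s=W[(W[:,2]>lo)&(W[:,2]<hi)&(np.hypot(W[:,0]-c[0],W[:,1]-c[1])<r)]
    if len(s)>9: print(c,lo,len(s),s.min(0).round(4),s.max(0).round(4),cv2.minEnclosingCircle(s[:,:2].astype(np.float32)))
fit(.15,.22,(.452,-.01),.03);fit(.195,.22,(.452,-.01),.03);fit(.112,.13,(.452,-.01),.05);fit(.1,.12,(.538,.208),.06)
```

```text
{'time': 1.35, 'joint_positions': array([ 0.77627837, -0.1251959 , -0.48165975,  1.69975028, -0.06007147,
        1.54976664,  0.21232227]), 'qd': array([ 0.03909336,  0.01607299,  0.08284972,  0.02351878,  0.06727472,
       -0.0181289 , -0.00593086]), 'joint_torque': array([  1.48566004, -19.86921966,   3.61121066, -30.7405293 ,
         0.35736565,   0.1964804 ,   0.05265414]), 'position': array([ 0.43581629, -0.13128811,  0.33640653]), 'tool_rot': array([2.31429502, 2.1220975 , 0.0054831 ]), 'ft_force': array([-0.18326741,  0.67193543, -0.30873577]), 'torque': array([ 0.0498911 , -0.09651264,  0.01083076]), 'grip_force': 0.0, 'grip_width': 1.0007459651218724}
{'intrinsics': array([[348.86399365,   0.        , 280.74792495],
       [  0.        , 348.86399365, 208.4199899 ],
       [  0.        ,   0.        ,   1.        ]]), 'hand_eye': array([[ 2.14624471e-04, -9.53125013e-01, -3.02576706e-01,
         8.41356819e-02],
       [ 9.99999937e-01,  2.90191243e-04, -2.04787985e-04,
        -1.19449525e-03],
       [ 2.82993662e-04, -3.02576643e-01,  9.53125015e-01,
        -1.61414073e-01],
       [ 0.00000000e+00,  0.00000000e+00,  0.00000000e+00,
         1.00000000e+00]])}
[[ 0.9962661  -0.08325615 -0.02285325  0.44130332]
 [-0.08627281 -0.94992524 -0.30033155 -0.04755575]
 [ 0.00329557  0.30118175 -0.95356106  0.49793791]
 [ 0.          0.          0.          1.        ]]
[288.98364158  46.77385637]
[ 366.85609895 -227.06300486]
[ 226.54838022 -432.90013971]
(0.452, -0.01) 0.15 611 [ 0.4435 -0.0236  0.1501] [ 0.4636 -0.0039  0.2031] ((0.4534856379032135, -0.013949375599622726), 0.010304123163223267)
(0.452, -0.01) 0.195 449 [ 0.4445 -0.0224  0.195 ] [ 0.4623 -0.0042  0.2031] ((0.4534197151660919, -0.014180423691868782), 0.009140980429947376)
(0.452, -0.01) 0.112 3784 [ 0.417  -0.0497  0.113 ] [0.4899 0.0235 0.1282] ((0.4535430073738098, -0.013277009129524231), 0.03699047863483429)
```

Brush handle axis is at (0.4535, -0.0140), top at 0.202. I'll look at the pot and lid up close before taking it.

Call:
step_arm:
  targets:
    - [0.5,3.5,0,0,0,0,1]
    - [0.5,3.5,0,0,0,0,1]
    - [0.5,3.5,0,0,0,0,1]
    - [0.5,3.5,0,0,0,0,1]
    - [0.5,3.5,0,0,0,0,1]

```text
time: 1.82
position: [0.4578, 0.0361, 0.3341]
tool_rot: [2.334, 2.103, -0.001]
ft_force: [1.1, -0.0, -0.3]
grip_width: 0.995
grip_force: 0.0
```

Call:
step_arm:
  targets:
    - [0.5,3.5,0,0,0,0,1]
    - [0.5,3.5,0,0,0,0,1]
    - [0.5,3.5,0,0,0,0,1]
    - [0.5,3.5,0,0,0,0,1]
    - [0.5,3.5,0,0,0,0,1]

```text
time: 2.23
position: [0.4836, 0.2108, 0.3342]
tool_rot: [2.333, 2.102, -0.001]
ft_force: [0.6, 0.1, -0.4]
grip_width: 1.003
grip_force: 0.0
```

Call:
step_arm:
  targets:
    - [0.5,3.5,0,0,0,0,1]
    - [0.3,2,0,0,0,0,1]
    - [0,0,0,0,0,0,1]
    - [0,0,0,0,0,0,1]
    - [0,0,0,0,0,0,1]

```text
time: 2.65
position: [0.4917, 0.264, 0.3338]
tool_rot: [2.333, 2.104, -0.003]
ft_force: [0.9, -0.8, 0.7]
grip_width: 0.998
grip_force: 0.0
```

Run:
```python
from h import *
im,d,K,T=shot("wrist","w2")
W0=cloud(d,K,T); W=W0.reshape(-1,3); C=im.reshape(-1,3)
def fit(n,lo,hi,c,r):
    s=W[(W[:,2]>lo)&(W[:,2]<hi)&(np.hypot(W[:,0]-c[0],W[:,1]-c[1])<r)]
    if len(s)>9: print(n,lo,len(s),s.min(0).round(4),s.max(0).round(4),s.mean(0).round(4),cv2.minEnclosingCircle(s[:,:2].astype(np.float32)))
    return s
fit("pot",.1,.12,(.538,.208),.06);fit("potgasket",.1105,.12,(.538,.208),.06);fit("lid",.012,.028,(.434,.386),.06)
b=fit("bar",.045,.06,(.434,.386),.05)
if len(b)>9: print(cv2.minAreaRect((b[:,:2]*1000).astype(np.float32)))
# rectified top-down colour picture of pot at z=0.105 and lid, 0.25mm/px
def rect(c,z,h=.065,n=400):
    g=np.linspace(h,-h,n); X,Y=np.meshgrid(g,g,indexing='ij') # up=+x,right=-y
    P=np.stack([c[0]+X,c[1]+Y,np.full_like(X,z)],-1)-T[:3,3]; q=(P@T[:3,:3])@K.T; m=(q[...,:2]/q[...,2:]).astype(np.float32)
    return cv2.remap(im,m[...,0],m[...,1],cv2.INTER_CUBIC)
a=rect((.538,.208),.105);l=rect((.434,.386),.05)
cv2.imwrite("pics/rect.png",np.hstack([a,l])[:,:,::-1])
```

```text
pot 0.1 3137 [0.4875 0.1551 0.1   ] [0.5909 0.2612 0.1147] [0.5392 0.2103 0.1075] ((0.5395581722259521, 0.20867466926574707), 0.05449703708291054)
potgasket 0.1105 1221 [0.4927 0.1614 0.1105] [0.5853 0.2546 0.1147] [0.5396 0.2093 0.1119] ((0.5393115878105164, 0.2078086882829666), 0.04708033800125122)
lid 0.012 4039 [0.3876 0.3405 0.0142] [0.4828 0.4357 0.0276] [0.4363 0.3888 0.0198] ((0.43520599603652954, 0.3880617618560791), 0.04789054021239281)
bar 0.045 626 [0.4056 0.3784 0.0461] [0.465  0.3981 0.0555] [0.4357 0.3879 0.051 ] ((0.4350138306617737, 0.38780391216278076), 0.030015384778380394)
((435.0306396484375, 388.1673889160156), (14.16380500793457, 59.7178840637207), 82.26300811767578)
```

View pics/rect.png

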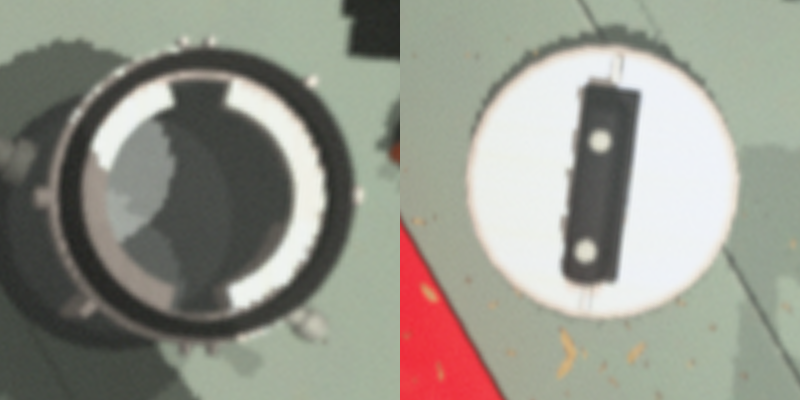

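The rectified view shows slots at the top and bottom of the pot mouth at (199,95) and (202,298), so the slot axis is about along +x. The long ribs are at (312,80) and (85,308), i.e. -45°. The lid bar is at about -8°. Now to the brush.

Call:
step_arm:
  targets:
    - [-0.4,-3.5,-0.6,0,0,0,1]
    - [-0.5,-3.5,-1,0,0,0,1]
    - [-0.5,-3.5,-1,0,0,0,1]
    - [-0.5,-3.5,-1,0,0,0,1]
    - [-0.5,-3.5,-1,0,0,0,1]

```text
time: 3.12
position: [0.4665, 0.0872, 0.2885]
tool_rot: [2.333, 2.1, 0.0]
ft_force: [0.9, -0.3, 0.0]
grip_width: 1.003
grip_force: 0.0
```

Call:
step_arm:
  targets:
    - [-0.5,-3.5,-1,0,0,0,1]
    - [-0.5,-3.5,-1,0,0,0,1]
    - [-0.4,-3.3,-1,0,0,0,1]
    - [0,0,0,0,0,0,1]
    - [0,0,0,0,0,0,1]

```text
time: 3.53
position: [0.452, -0.0158, 0.2582]
tool_rot: [2.339, 2.097, -0.002]
ft_force: [1.2, 1.5, 0.5]
grip_width: 0.996
grip_force: 0.0
```

Run:
```python
from h import *
im,d,K,T=load("w2")
W=cloud(d,K,T).reshape(-1,3)
from scipy.optimize import least_squares
s=W[(W[:,2]>.1105)&(W[:,2]<.116)&(np.hypot(W[:,0]-.539,W[:,1]-.208)<.06)]
r=lambda p:np.clip(np.abs(np.hypot(s[:,0]-p[0],s[:,1]-p[1])-.04375)-.00325,0,None)
print(least_squares(r,[.539,.208]).x, s[:,2].mean())
s=W[(W[:,2]>.1)&(W[:,2]<.1085)&(np.hypot(W[:,0]-.539,W[:,1]-.208)<.0405)]
th=np.degrees(np.arctan2(s[:,1]-.2078,s[:,0]-.539)); h,_=np.histogram(th,bins=np.arange(-180,181,4)); print(h)
im,d,K,T=shot("wrist","w3"); W=cloud(d,K,T).reshape(-1,3)
st=ctrl.get_state(); print(st["position"],st["tool_rot"],st["joint_positions"])
for lo,hi in((.15,.22),(.115,.13)):
    s=W[(W[:,2]>lo)&(W[:,2]<hi)&(np.hypot(W[:,0]-.4535,W[:,1]+.014)<(.02 if lo>.14 else .045))]; print(len(s),s.min(0),s.max(0),np.median(s,0),cv2.minEnclosingCircle(s[:,:2].astype(np.float32)) if len(s) else 0)
```

```text
[0.53908812 0.20791315] 0.11193918093589647
[ 4  2  5  3 23 15 18 15 17 15 19 15 16 16 16 15 17 16 15 16 17 16 15 17
 18 19 16 20 20 16 18 17 17 18 19 14 17 18 16 18 18 12  6  1  6  4  3  4
  5 14 18 18 17 15 17 15 18 14 15 13 14 16 12 16 15 11 15 13 13 13 12 14
 12 13 14 13 13 13 13 13 14 12 14 14 13 15  5  1  2  2]
[ 0.45262834 -0.01359183  0.25877304] [2.33468966e+00 2.10135870e+00 2.50784353e-04] [ 0.73165979 -0.11943758 -0.69251246  1.83439719 -0.07703907  1.39933529
 -0.04930778]
1046 [ 0.44341485 -0.02208209  0.15018454] [ 0.46382242 -0.0025938   0.20236192] [ 0.45405674 -0.00753179  0.19548054] ((0.4536186456680298, -0.012502027675509453), 0.010420216247439384)
3883 [ 0.41686723 -0.04781013  0.11500504] [0.48995494 0.02354305 0.12993819] [ 0.45540679 -0.0048912   0.11722185] ((0.4536510705947876, -0.01311520580202341), 0.03695270046591759)
```

Call:
step_arm:
  targets:
    - [0.1,0,-2.5,0,0,0,1]
    - [0,0,-2.5,0,0,0,1]
    - [0,0,-2.5,0,0,0,1]
    - [0,0,-2.5,0,0,0,1]
    - [0,0,-1.6,0,0,0,1]

```text
time: 4.0
position: [0.4533, -0.0109, 0.1411]
tool_rot: [-2.328, -2.108, 0.001]
ft_force: [-0.3, -0.2, -0.8]
grip_width: 1.002
grip_force: 0.0
```

Call:
step_arm:
  targets:
    - [0,0,0,0,0,0,0.1]
    - [0,0,0,0,0,0,0.1]
    - [0,0,0,0,0,0,0.1]
    - [0,0,0,0,0,0,0.1]
    - [0,0,0,0,0,0,0.1]
  force: 50

```text
time: 4.42
position: [0.4551, -0.012, 0.144]
tool_rot: [2.329, 2.105, 0.002]
ft_force: [-0.2, 0.3, 0.6]
grip_width: 0.709
grip_force: 0.0
```

Call:
step_arm:
  targets:
    - [0,0,0,0,0,0,0.1]
    - [0,0,0,0,0,0,0.1]
    - [0,0,0,0,0,0,0.1]
    - [0,0,0,0,0,0,0.1]
    - [0,0,0,0,0,0,0.1]

```text
time: 4.83
position: [0.4541, -0.0121, 0.1426]
tool_rot: [2.33, 2.107, 0.0]
ft_force: [0.1, -1.0, -1.0]
grip_width: 0.325
grip_force: 0.0
```

Call:
step_arm:
  targets:
    - [0,0,0,0,0,0,0.1]
    - [0,0,0,0,0,0,0.1]
    - [0,0,0,0,0,0,0.1]
    - [0,0,0,0,0,0,0.1]
    - [0,0,0,0,0,0,0.1]

```text
time: 5.25
position: [0.4541, -0.012, 0.1426]
tool_rot: [2.33, 2.107, 0.0]
ft_force: [0.1, 0.5, 0.4]
grip_width: 0.234
grip_force: 50.0
```

Call:
step_arm:
  targets:
    - [0,0,1,0,0,0,0.1]
    - [0,0,2,0,0,0,0.1]
    - [0,0,2,0,0,0,0.1]
    - [0,0,2.5,0,0,0,0.1]
    - [0,0,2.5,0,0,0,0.1]

```text
time: 5.67
position: [0.4534, -0.0119, 0.2439]
tool_rot: [-2.33, -2.106, 0.001]
ft_force: [-0.3, -0.5, -1.5]
grip_width: 0.228
grip_force: 50.0
```

Call:
step_arm:
  targets:
    - [0,0,2.5,0,0,0,0.1]
    - [0,0,2.5,0,0,0,0.1]
    - [0,0,2.5,0,0,0,0.1]
    - [0,0,0.5,0,0,0,0.1]
    - [0,0,0,0,0,0,0.1]

```text
time: 6.08
position: [0.4549, -0.0119, 0.3245]
tool_rot: [2.328, 2.105, 0.003]
ft_force: [-0.1, 0.8, -1.5]
grip_width: 0.229
grip_force: 50.0
```

Call:
step_arm:
  targets:
    - [0.8,2,0,0,0,0,0.1]
    - [1.2,3.1,0,0,0,0,0.1]
    - [1.2,3.1,0,0,0,0,0.1]
    - [1.2,3.2,0,0,0,0,0.1]
    - [1.2,3.2,0,0,0,0,0.1]

```text
time: 6.5
position: [0.5095, 0.135, 0.3211]
tool_rot: [-2.331, -2.105, 0.003]
ft_force: [0.8, 0.8, -1.1]
grip_width: 0.229
grip_force: 50.0
```

Call:
step_arm:
  targets:
    - [1.2,3.2,0,0,0,0,0.1]
    - [1.1,2.8,0,0,0,0,0.1]
    - [0.5,1.5,0,0,0,0,0.1]
    - [0,0,0,0,0,0,0.1]
    - [0,0,0,0,0,0,0.1]

```text
time: 6.92
position: [0.537, 0.2098, 0.3206]
tool_rot: [-2.325, -2.109, 0.005]
ft_force: [0.2, -1.7, -0.7]
grip_width: 0.231
grip_force: 50.0
```

Run:
```python
from h import *
im,d,K,T=shot("scene","s2"); st=ctrl.get_state(); p=st["position"]; print(p,st["tool_rot"])
W=cloud(d,K,T).reshape(-1,3)
# slices of the brush: silhouette centre per height, view-ray direction compensated by known radius
vd=T[:2,2]/np.linalg.norm(T[:2,2]); n=np.array([-vd[1],vd[0]])
top=p[2]-.1306
for lo,hi,r in((2,12,26.5),(15,40,26.5),(101,105,37),(118,128,10.5)):
    s=W[(W[:,2]>top+lo/1e3)&(W[:,2]<top+hi/1e3)&(np.hypot(W[:,0]-p[0],W[:,1]-p[1])<.06)]
    if len(s)<5: print(lo,len(s));continue
    l=s[:,:2]@n; dep=np.percentile(s[:,:2]@vd,5)
    c=n*(l.min()+l.max())/2+vd*(dep+r/1e3); print(lo,len(s),(l.max()-l.min()).round(4),c.round(4),(c-p[:2]).round(4))
s=W[(np.hypot(W[:,0]-p[0],W[:,1]-p[1])<.035)&(W[:,2]>.13)&(W[:,2]<.3)];print("low",s[:,2].min(),"expected",top)
im2,d2,K2,T2=shot("wrist","w4")
cv2.imwrite("pics/c4.png",np.hstack([im[60:260,200:420],cv2.resize(im2,(267,200))])[:,:,::-1])
```

```text
[0.53736273 0.20837719 0.32101231] [-2.32895654 -2.10701722  0.00441518]
2 49 0.0523 [0.5437 0.2023] [ 0.0063 -0.0061]
15 158 0.0525 [0.5419 0.2041] [ 0.0046 -0.0042]
101 44 0.0711 [0.5376 0.2087] [0.0003 0.0003]
118 24 0.0169 [0.5368 0.2089] [-0.0006  0.0005]
low 0.19352675889263593 expected 0.19041230671567994
```

View pics/c4.png

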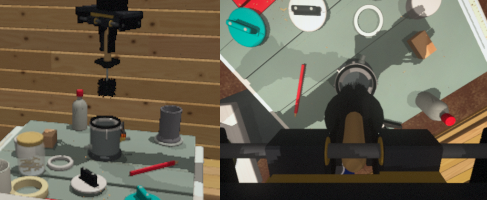

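The scene crop shows the brush hanging upright over the pot. Its lateral offset is near 0, and the depth offset is explained by the recessed bristle core. Going down.

Call:
step_arm:
  targets:
    - [0.15,0,-1.5,0,0,0,0.1]
    - [0,0,-2,0,0,0,0.1]
    - [0,0,-2,0,0,0,0.1]
    - [0,0,-1.5,0,0,0,0.1]
    - [0,0,0,0,0,0,0.1]

```text
time: 7.43
position: [0.538, 0.2057, 0.2492]
tool_rot: [-2.333, -2.103, 0.01]
ft_force: [-0.6, -1.9, -2.0]
grip_width: 0.232
grip_force: 50.0
```

Call:
step_arm:
  targets:
    - [0,0,-1,0,0,0,0.1]
    - [0,0,-1,0,0,0,0.1]
    - [0,0,-1,0,0,0,0.1]
    - [0,0,-1,0,0,0,0.1]
    - [0,0,-1,0,0,0,0.1]

```text
time: 7.85
position: [0.5396, 0.2089, 0.2018]
tool_rot: [2.33, 2.106, 0.0]
ft_force: [-0.4, 0.0, -1.4]
grip_width: 0.23
grip_force: 50.0
```

Call:
step_arm:
  targets:
    - [0,0,-1,0,0,0,0.1]
    - [0,0,-1,0,0,0,0.1]
    - [0,0,-1,0,0,0,0.1]
    - [0,0,-0.5,0,0,0,0.1]
    - [0,0,0,0,0,0,0.1]

```text
time: 8.27
position: [0.5388, 0.2086, 0.1659]
tool_rot: [-2.329, -2.106, 0.003]
ft_force: [0.3, -0.4, -1.5]
grip_width: 0.227
grip_force: 50.0
```

Call:
step_arm:
  targets:
    - [0,0,-0.5,0,0,0,0.1]
    - [0,0,-0.5,0,0,0,0.1]
    - [0,0,-0.3,0,0,0,0.1]
    - [0,0,-0.1,0,0,0,0.1]
    - [0,0,0,0,0,0,0.1]

```text
time: 8.68
position: [0.5395, 0.2089, 0.1534]
tool_rot: [-2.33, -2.107, 0.0]
ft_force: [-0.5, 0.3, -0.8]
grip_width: 0.232
grip_force: 50.0
```

Call:
step_arm:
  targets:
    - [0,0,-0.1,0,0,0,0.1]
    - [0,0,-0.1,0,0,0,0.1]
    - [0,0,-0.1,0,0,0,0.1]
    - [0,0,0,0,0,0,0.1]
    - [0,0,0,0,0,0,0.1]

```text
time: 9.1
position: [0.5401, 0.2095, 0.1525]
tool_rot: [2.33, 2.106, 0.002]
ft_force: [-1.7, -0.7, 8.0]
grip_width: 0.231
grip_force: 50.0
```

The brush is on the floor (8 N). Now the strokes.

Call:
step_arm:
  targets:
    - [0,0,1.3,0,0,0,0.1]
    - [0,0,1.3,0,0,0,0.1]
    - [0,0,1.3,0,0,0,0.1]
    - [0,0,1.3,0,0,0,0.1]
    - [0,0,1.3,0,0,0,0.1]

```text
time: 9.52
position: [0.5398, 0.2091, 0.2174]
tool_rot: [2.33, 2.106, 0.001]
ft_force: [0.4, 0.5, -0.9]
grip_width: 0.228
grip_force: 50.0
```

Call:
step_arm:
  targets:
    - [0,0,0,0,0,0,0.1]
    - [0,0,-1.3,0,0,0,0.1]
    - [0,0,-1.5,0,0,0,0.1]
    - [0,0,-1.5,0,0,0,0.1]
    - [0,0,-1.2,0,0,0,0.1]

```text
time: 9.93
position: [0.5384, 0.2082, 0.1576]
tool_rot: [-2.33, -2.106, 0.005]
ft_force: [0.2, -0.2, -1.5]
grip_width: 0.229
grip_force: 50.0
```

Call:
step_arm:
  targets:
    - [0,0,-0.6,0,0,0,0.1]
    - [0,0,-0.3,0,0,0,0.1]
    - [0,0,-0.1,0,0,0,0.1]
    - [0,0,0,0,0,0,0.1]
    - [0,0,0,0,0,0,0.1]

```text
time: 10.35
position: [0.5385, 0.2089, 0.1525]
tool_rot: [2.33, 2.107, -0.005]
ft_force: [-6.6, -3.5, 16.6]
grip_width: 0.229
grip_force: 50.1
```

Call:
step_arm:
  targets:
    - [0,0,1.3,0,0,0,0.1]
    - [0,0,1.3,0,0,0,0.1]
    - [0,0,1.3,0,0,0,0.1]
    - [0,0,1.3,0,0,0,0.1]
    - [0,0,1.5,0,0,0,0.1]

```text
time: 10.77
position: [0.5397, 0.2089, 0.2187]
tool_rot: [2.33, 2.107, 0.0]
ft_force: [0.2, -0.2, -0.5]
grip_width: 0.232
grip_force: 50.0
```

Call:
step_arm:
  targets:
    - [0,0,1.5,0,0,0,0.1]
    - [0,0,2,0,0,0,0.1]
    - [0,0,2.5,0,0,0,0.1]
    - [0,0,2.5,0,0,0,0.1]
    - [0,0,1.5,0,0,0,0.1]

```text
time: 11.18
position: [0.5403, 0.2096, 0.3214]
tool_rot: [2.329, 2.106, 0.006]
ft_force: [0.5, 0.7, -0.5]
grip_width: 0.231
grip_force: 50.0
```

Call:
step_arm:
  targets:
    - [-0.8,-2,0,0,0,0,0.1]
    - [-1.2,-3.1,0,0,0,0,0.1]
    - [-1.2,-3.1,0,0,0,0,0.1]
    - [-1.2,-3.2,0,0,0,0,0.1]
    - [-1.2,-3.2,0,0,0,0,0.1]

```text
time: 11.6
position: [0.483, 0.0621, 0.3185]
tool_rot: [2.328, 2.107, 0.002]
ft_force: [0.2, -0.5, -1.9]
grip_width: 0.228
grip_force: 50.0
```

Call:
step_arm:
  targets:
    - [-1.2,-3.2,0,0,0,0,0.1]
    - [-1.1,-2.8,0,0,0,0,0.1]
    - [-0.6,-1.5,0,0,0,0,0.1]
    - [0,0,0,0,0,0,0.1]
    - [0,0,0,0,0,0,0.1]

```text
time: 12.02
position: [0.4547, -0.0124, 0.3184]
tool_rot: [2.331, 2.104, 0.001]
ft_force: [0.8, 0.7, -1.1]
grip_width: 0.235
grip_force: 50.0
```

Run:
```python
from h import *
im,d,K,T=shot("top","t5"); st=ctrl.get_state(); p=st["position"]; print(p,st["tool_rot"])
im,d,K,T=shot("scene","s5"); W=cloud(d,K,T).reshape(-1,3)
vd=T[:2,2]/np.linalg.norm(T[:2,2]); n=np.array([-vd[1],vd[0]]); c0=np.array([.4536,-.013])
for nm,lo,hi in(("tube",.05,.108),("bristle",p[2]-.1306+.004,p[2]-.1306+.04),("collar",p[2]-.1306+.101,p[2]-.1306+.105)):
    s=W[(W[:,2]>lo)&(W[:,2]<hi)&(np.hypot(W[:,0]-c0[0],W[:,1]-c0[1])<.06)]; l=s[:,:2]@n
    print(nm,len(s),l.min().round(4),l.max().round(4),((l.min()+l.max())/2).round(4),"ref",c0@n,"tcp",p[:2]@n, "lowz",s[:,2].min())
s=W[(np.hypot(W[:,0]-c0[0],W[:,1]-c0[1])<.035)&(W[:,2]>.13)&(W[:,2]<.3)];print("low",s[:,2].min(),p[2]-.1306)
```

```text
[ 0.45492207 -0.01107905  0.31831703] [2.32901446e+00 2.10705298e+00 1.73295631e-03]
tube 428 0.28 0.3456 0.3128 ref 0.309911138663499 tcp 0.31220636838575566 lowz 0.0501623994806365
bristle 187 0.2839 0.3383 0.3111 ref 0.309911138663499 tcp 0.31220636838575566 lowz 0.19281554352847885
collar 38 0.2789 0.3483 0.3136 ref 0.309911138663499 tcp 0.31220636838575566 lowz 0.2887647906734892
low 0.18926718139673837 0.18771703437926057
```

Call:
step_arm:
  targets:
    - [-0.05,-0.1,-1.5,0,0,0,0.1]
    - [0,0,-2,0,0,0,0.1]
    - [0,0,-2,0,0,0,0.1]
    - [0,0,-1,0,0,0,0.1]
    - [0,0,0,0,0,0,0.1]

```text
time: 12.53
position: [0.4529, -0.0116, 0.2505]
tool_rot: [-2.325, -2.107, 0.003]
ft_force: [0.1, 0.3, -0.7]
grip_width: 0.233
grip_force: 50.0
```

Call:
step_arm:
  targets:
    - [0,0,-1,0,0,0,0.1]
    - [0,0,-1,0,0,0,0.1]
    - [0,0,-1,0,0,0,0.1]
    - [0,0,-1,0,0,0,0.1]
    - [0,0,-1,0,0,0,0.1]

```text
time: 12.95
position: [0.4541, -0.0131, 0.2017]
tool_rot: [2.33, 2.107, 0.0]
ft_force: [-0.6, 0.0, -1.3]
grip_width: 0.226
grip_force: 50.0
```

Call:
step_arm:
  targets:
    - [0,0,-1,0,0,0,0.1]
    - [0,0,-1,0,0,0,0.1]
    - [0,0,-1,0,0,0,0.1]
    - [0,0,-1,0,0,0,0.1]
    - [0,0,0,0,0,0,0.1]

```text
time: 13.37
position: [0.4526, -0.013, 0.1603]
tool_rot: [-2.328, -2.105, 0.003]
ft_force: [-0.4, -0.8, -0.4]
grip_width: 0.233
grip_force: 50.0
```

Call:
step_arm:
  targets:
    - [0,0,-0.6,0,0,0,0.1]
    - [0,0,-0.5,0,0,0,0.1]
    - [0,0,-0.4,0,0,0,0.1]
    - [0,0,-0.2,0,0,0,0.1]
    - [0,0,0,0,0,0,0.1]

```text
time: 13.78
position: [0.4539, -0.013, 0.1452]
tool_rot: [-2.33, -2.107, 0.0]
ft_force: [0.1, -0.6, -0.6]
grip_width: 0.228
grip_force: 50.0
```

Call:
step_arm:
  targets:
    - [0,0,-0.1,0,0,0,0.1]
    - [0,0,-0.1,0,0,0,0.1]
    - [0,0,0,0,0,0,0.1]
    - [0,0,0,0,0,0,0.1]
    - [0,0,0,0,0,0,0.1]

```text
time: 14.2
position: [0.4542, -0.0131, 0.1437]
tool_rot: [2.33, 2.107, 0.0]
ft_force: [-0.2, 0.5, -0.8]
grip_width: 0.231
grip_force: 50.0
```

Call:
step_arm:
  targets:
    - [0,0,-0.1,0,0,0,0.1]
    - [0,0,-0.1,0,0,0,0.1]
    - [0,0,-0.1,0,0,0,0.1]
    - [0,0,0,0,0,0,0.1]
    - [0,0,0,0,0,0,0.1]

```text
time: 14.62
position: [0.4544, -0.013, 0.1423]
tool_rot: [2.33, 2.106, -0.001]
ft_force: [-4.6, 0.6, 11.6]
grip_width: 0.227
grip_force: 50.0
```

Seated on the rim (11.6 N). Releasing and retreating, then on to the lid.

Call:
step_arm:
  targets:
    - [0,0,0.2,0,0,0,0.1]
    - [0,0,0,0,0,0,0.7]
    - [0,0,0,0,0,0,0.7]
    - [0,0,0,0,0,0,0.7]
    - [0,0,0,0,0,0,0.7]

```text
time: 15.03
position: [0.454, -0.013, 0.1424]
tool_rot: [-2.33, -2.107, 0.0]
ft_force: [0.5, 0.2, -0.3]
grip_width: 0.451
grip_force: 0.0
```

Call:
step_arm:
  targets:
    - [0,0,0,0,0,0,0.8]
    - [0,0,0,0,0,0,0.8]
    - [0,0,1,0,0,0,0.8]
    - [0,0,1.5,0,0,0,0.8]
    - [0,0,2,0,0,0,0.8]

```text
time: 15.45
position: [0.4532, -0.0129, 0.1877]
tool_rot: [-2.329, -2.106, 0.002]
ft_force: [0.5, -0.3, 0.6]
grip_width: 0.776
grip_force: 0.0
```

Call:
step_arm:
  targets:
    - [0,0,3,0,0,0,1]
    - [0,0,3,0,0,0,1]
    - [0,0,3,0,0,0,1]
    - [0,0,3,0,0,0,1]
    - [0,0,1,0,0,0,1]

```text
time: 15.87
position: [0.4558, -0.0129, 0.3228]
tool_rot: [2.326, 2.103, 0.006]
ft_force: [0.5, -0.3, 0.2]
grip_width: 0.99
grip_force: 0.0
```

Run:
```python
from h import *
im,d,K,T=shot("wrist","w6"); W=cloud(d,K,T).reshape(-1,3)
st=ctrl.get_state(); print(st["position"],st["tool_rot"],st["joint_positions"])
for lo,hi in((.15,.22),(.115,.13)):
    s=W[(W[:,2]>lo)&(W[:,2]<hi)&(np.hypot(W[:,0]-.4535,W[:,1]+.014)<(.02 if lo>.14 else .045))]; print(len(s),s.min(0),s.max(0),np.median(s,0),cv2.minEnclosingCircle(s[:,:2].astype(np.float32)) if len(s) else 0)
```

```text
[ 0.45613266 -0.0129042   0.32271692] [2.32542711 2.10267408 0.00683356] [ 0.7984935  -0.14128851 -0.73411063  1.71956544 -0.09324125  1.51973034
 -0.02711363]
629 [ 0.44261769 -0.02310773  0.1500208 ] [ 0.46309364 -0.00363072  0.20233337] [ 0.4532843  -0.00903873  0.19606396] ((0.45285564661026, -0.013344649225473404), 0.010419460944831371)
2778 [ 0.41617435 -0.05044128  0.11500146] [0.48951238 0.02245394 0.12973476] [ 0.45498509 -0.00664058  0.11727745] ((0.45272889733314514, -0.014039534144103527), 0.03692878410220146)
```

The brush is back at its starting height and place (top 0.202, collar 0.117). Now to the lid.

Call:
step_arm:
  targets:
    - [-0.15,2.5,0,0,0,6.7,1]
    - [-0.15,3.1,-0.5,0,0,6.7,1]
    - [-0.15,3.1,-0.5,0,0,6.7,1]
    - [-0.15,3.1,-0.5,0,0,6.7,1]
    - [-0.15,3.1,-0.5,0,0,6.7,1]

```text
time: 16.33
position: [0.4457, 0.1372, 0.2966]
tool_rot: [-1.617, -2.693, 0.001]
ft_force: [0.5, 0.6, -0.6]
grip_width: 1.001
grip_force: 0.0
```

Call:
step_arm:
  targets:
    - [-0.15,3.1,-1,0,0,6.8,1]
    - [-0.15,3.1,-1,0,0,6.8,1]
    - [-0.15,3.1,-1,0,0,6.8,1]
    - [-0.15,3.1,-1.5,0,0,6.8,1]
    - [-0.15,3.1,-1.5,0,0,6.8,1]

```text
time: 16.75
position: [0.4386, 0.2921, 0.2367]
tool_rot: [0.759, 3.048, -0.0]
ft_force: [1.1, -0.4, 0.2]
grip_width: 1.001
grip_force: 0.0
```

Call:
step_arm:
  targets:
    - [-0.2,3.1,-1.5,0,0,6.8,1]
    - [-0.2,3.1,-1.5,0,0,6.8,1]
    - [-0.1,3,-1.5,0,0,6.8,1]
    - [0,0.5,0,0,0,0,1]
    - [0,0,0,0,0,0,1]

```text
time: 17.17
position: [0.4316, 0.3897, 0.1907]
tool_rot: [-0.209, -3.13, -0.0]
ft_force: [-0.6, -0.9, -0.6]
grip_width: 1.001
grip_force: 0.0
```

```bash
cat > lid.py <<'E'
from h import *
import sys
im,d,K,T=shot("wrist",sys.argv[1]); W=cloud(d,K,T).reshape(-1,3)
st=ctrl.get_state(); print(st["time"],st["position"],st["tool_rot"],st["joint_positions"])
Rt=R(st["tool_rot"]); print("tool y dir deg",np.degrees(np.arctan2(Rt[1,1],Rt[0,1])),"tilt",Rt[:,2])
s=W[(W[:,2]>.012)&(W[:,2]<.028)&(np.hypot(W[:,0]-.435,W[:,1]-.388)<.06)]
print(len(s),np.median(s[:,2]),cv2.minEnclosingCircle(s[:,:2].astype(np.float32)))
s=W[(W[:,2]>.047)&(W[:,2]<.058)&(np.hypot(W[:,0]-.435,W[:,1]-.388)<.045)]
print(len(s),np.median(s[:,2]),cv2.minAreaRect((s[:,:2]*1000).astype(np.float32)))
E
python3 lid.py w7
```

```text
17.2167 [0.43299592 0.38816476 0.19167429] [-2.13959320e-01 -3.13192957e+00  1.06018156e-03] [ 0.13244185  0.39676951 -1.12791293  1.63872011  0.36487422  1.34259306
  0.38414593]
tool y dir deg 82.18382054099555 tilt [-2.40358415e-03 -5.12811881e-04 -9.99996980e-01]
6038 0.019711260153882998 ((0.435477614402771, 0.3884696066379547), 0.04812513291835785)
964 0.051210797343461095 ((435.16241455078125, 388.47265625), (13.704806327819824, 58.965545654296875), 81.90234375)
```

Call:
step_arm:
  targets:
    - [0.2,0,-2.5,0,0,0,1]
    - [0,0,-3,0,0,0,1]
    - [0,0,-3,0,0,0,0.7]
    - [0,0,-3,0,0,0,0.6]
    - [0,0,-2.5,0,0,0,0.5]

```text
time: 17.63
position: [0.4376, 0.3849, 0.0516]
tool_rot: [0.223, 3.132, -0.003]
ft_force: [0.2, -0.6, -0.5]
grip_width: 0.855
grip_force: 0.0
```

Call:
step_arm:
  targets:
    - [0,0,-1.3,0,0,0,0.5]
    - [0,0,-0.7,0,0,0,0.5]
    - [0,0,-0.4,0,0,0,0.5]
    - [0,0,0,0,0,0,0.5]
    - [0,0,0,0,0,0,0.5]

```text
time: 18.05
position: [0.437, 0.3884, 0.0301]
tool_rot: [0.217, 3.132, 0.002]
ft_force: [-0.5, -0.0, 0.4]
grip_width: 0.53
grip_force: 0.0
```

Call:
step_arm:
  targets:
    - [-0.1,0,-0.2,0,0,0,0.5]
    - [0,0,0,0,0,0,0.05]
    - [0,0,0,0,0,0,0.05]
    - [0,0,0,0,0,0,0.05]
    - [0,0,0,0,0,0,0.05]
  force: 60

```text
time: 18.47
position: [0.4352, 0.3881, 0.0268]
tool_rot: [0.216, 3.134, 0.0]
ft_force: [0.5, 0.0, -0.0]
grip_width: 0.281
grip_force: 0.0
```

Call:
step_arm:
  targets:
    - [0,0,0,0,0,0,0.05]
    - [0,0,0,0,0,0,0.05]
    - [0,0,0,0,0,0,0.05]
    - [0,0,0,0,0,0,0.05]
    - [0,0,0,0,0,0,0.05]

```text
time: 18.88
position: [0.4351, 0.388, 0.0266]
tool_rot: [0.216, 3.134, 0.0]
ft_force: [0.9, 0.2, 0.2]
grip_width: 0.154
grip_force: 60.0
```

Call:
step_arm:
  targets:
    - [0,0,1,0,0,0,0.05]
    - [0,0,2,0,0,0,0.05]
    - [0,0,3,0,0,0,0.05]
    - [0,0,3,0,0,0,0.05]
    - [0,0,3,0,0,0,0.05]

```text
time: 19.3
position: [0.4344, 0.3875, 0.1479]
tool_rot: [-0.215, -3.133, 0.001]
ft_force: [-0.2, -0.1, -2.1]
grip_width: 0.156
grip_force: 60.0
```

Call:
step_arm:
  targets:
    - [0,0,3,0,0,0,0.05]
    - [0.8,-1,2,0,0,0,0.05]
    - [1.5,-2.6,0,0,0,2,0.05]
    - [1.5,-2.6,0,0,0,2,0.05]
    - [1.5,-2.6,0,0,0,2,0.05]

```text
time: 19.72
position: [0.4881, 0.2992, 0.1975]
tool_rot: [0.046, 3.14, -0.001]
ft_force: [1.4, 0.6, -1.8]
grip_width: 0.152
grip_force: 60.0
```

Call:
step_arm:
  targets:
    - [1.5,-2.6,0,0,0,2.5,0.05]
    - [1.5,-2.6,0,0,0,0,0.05]
    - [1.4,-2.5,0,0,0,0,0.05]
    - [0.7,-1.5,0,0,0,0,0.05]
    - [0,0,0,0,0,0,0.05]

```text
time: 20.13
position: [0.5415, 0.202, 0.1962]
tool_rot: [0.005, -3.141, 0.005]
ft_force: [-0.1, 0.0, -2.2]
grip_width: 0.154
grip_force: 60.0
```

Run:
```python
from h import *
st=ctrl.get_state(); p=st["position"]; Rt=R(st["tool_rot"])
print(st["time"],p,st["joint_positions"],"ydir",np.degrees(np.arctan2(Rt[1,1],Rt[0,1])),Rt[:,2],st["grip_width"])
a=shot("scene","s8"); b=shot("wrist","w8"); im,d,K,T=shot("top","t8")
W=cloud(a[1],a[2],a[3]).reshape(-1,3)
s=W[(W[:,2]>p[2]-.05)&(W[:,2]<p[2]-.001)&(np.hypot(W[:,0]-p[0],W[:,1]-p[1])<.06)]
print("lid z range",s[:,2].min()-p[2], (s[:,:2].min(0)+s[:,:2].max(0))/2, s.min(0),s.max(0))
cv2.imwrite("pics/c8.png",np.hstack([cv2.resize(a[0][60:240,220:400],(400,400)),cv2.resize(b[0],(400,300),)[0:300] if 0 else cv2.copyMakeBorder(cv2.resize(b[0],(400,300)),0,100,0,0,0)])[:,:,::-1])
```

```text
20.1333 [0.5415231  0.2019867  0.19615506] [ 0.51704479  0.38494939 -1.13722423  1.64208628  0.35932387  1.34756119
  0.89972161] ydir 90.17578603225246 [-2.67658438e-04 -2.93367751e-03 -9.99995661e-01] 0.15408403039571117
lid z range -0.026668420556551692 [0.5417805  0.20306495] [0.49575274 0.1555851  0.16948664] [0.58780827 0.25054479 0.19496822]
```

View pics/c8.png

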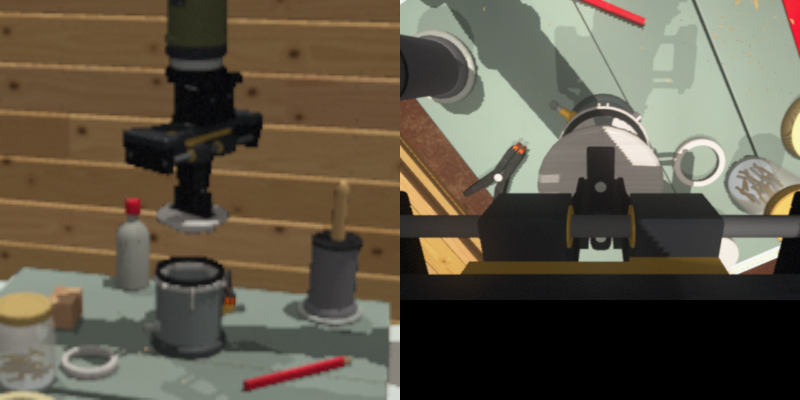

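The lid hangs level above the pot, with its bar along +x in the scene crop around (195,215). Descending.

Call:
step_arm:
  targets:
    - [0,0,0,0,0,0,0.05]
    - [0,0,-1,0,0,0,0.05]
    - [0,0,-1.5,0,0,0,0.05]
    - [0,0,-1.5,0,0,0,0.05]
    - [0,0,0,0,0,0,0.05]

```text
time: 20.7
position: [0.5366, 0.2078, 0.1532]
tool_rot: [0.021, -3.137, 0.003]
ft_force: [-0.7, -0.1, -3.4]
grip_width: 0.156
grip_force: 60.0
```

Call:
step_arm:
  targets:
    - [0,0,-0.6,0,0,0,0.05]
    - [0,0,-0.4,0,0,0,0.05]
    - [0,0,0,0,0,0,0.05]
    - [0,0,0,0,0,0,0.05]
    - [0,0,0,0,0,0,0.05]

```text
time: 21.12
position: [0.5394, 0.2082, 0.1471]
tool_rot: [-0.017, 3.141, 0.001]
ft_force: [-0.9, 0.2, -1.9]
grip_width: 0.157
grip_force: 60.0
```

Call:
step_arm:
  targets:
    - [0,0,-0.4,0,0,0,0.05]
    - [0,0,-0.4,0,0,0,0.05]
    - [0,0,-0.4,0,0,0,0.05]
    - [0,0,-0.2,0,0,0,0.05]
    - [0,0,0,0,0,0,0.05]

```text
time: 21.53
position: [0.5387, 0.2077, 0.1318]
tool_rot: [0.017, -3.14, 0.0]
ft_force: [-0.1, -0.0, -1.3]
grip_width: 0.153
grip_force: 60.0
```

Call:
step_arm:
  targets:
    - [0,0,-0.2,0,0,0,0.05]
    - [0,0,-0.2,0,0,0,0.05]
    - [0,0,-0.1,0,0,0,0.05]
    - [0,0,-0.1,0,0,0,0.05]
    - [0,0,0,0,0,0,0.05]

```text
time: 21.95
position: [0.539, 0.2079, 0.1264]
tool_rot: [0.017, -3.141, 0.0]
ft_force: [-0.2, -0.1, -1.8]
grip_width: 0.158
grip_force: 60.0
```

Lugs are in the slots with no resistance. Pressing down.

Call:
step_arm:
  targets:
    - [0,0,-0.1,0,0,0,0.05]
    - [0,0,-0.2,0,0,0,0.05]
    - [0,0,-0.2,0,0,0,0.05]
    - [0,0,-0.2,0,0,0,0.05]
    - [0,0,0,0,0,0,0.05]

```text
time: 22.37
position: [0.5393, 0.2081, 0.12]
tool_rot: [-0.017, 3.141, 0.0]
ft_force: [-1.7, -1.8, 4.1]
grip_width: 0.155
grip_force: 60.0
```

Call:
step_arm:
  targets:
    - [0,0,-0.1,0,0,0,0.05]
    - [0,0,-0.05,0,0,0,0.05]
    - [0,0,0,0,0,0,0.05]
    - [0,0,0,0,0,0,0.05]
    - [0,0,0,0,0,0,0.05]

```text
time: 22.78
position: [0.5393, 0.2081, 0.1189]
tool_rot: [-0.017, 3.141, -0.0]
ft_force: [-2.2, -1.7, 5.5]
grip_width: 0.153
grip_force: 60.0
```

Call:
step_arm:
  targets:
    - [0,0,-0.1,0,0,0,0.05]
    - [0,0,-0.1,0,0,0,0.05]
    - [0,0,0,0,0,0,0.05]
    - [0,0,0,0,0,0,0.05]
    - [0,0,0,0,0,0,0.05]

```text
time: 23.2
position: [0.5394, 0.2081, 0.1183]
tool_rot: [-0.017, 3.14, -0.001]
ft_force: [-4.6, -3.1, 15.1]
grip_width: 0.157
grip_force: 60.0
```

The lid is flush at the stop (15 N). I'll ease slightly and turn clockwise 45°.

Call:
step_arm:
  targets:
    - [0,0,0.1,0,0,0,0.05]
    - [0,0,0,0,0,-3,0.05]
    - [0,0,0,0,0,-3,0.05]
    - [0,0,0,0,0,-3,0.05]
    - [0,0,0,0,0,-3,0.05]

```text
time: 23.62
position: [0.5403, 0.2088, 0.1185]
tool_rot: [0.314, 3.123, 0.003]
ft_force: [-0.3, 0.5, 6.5]
grip_width: 0.155
grip_force: 60.0
```

Call:
step_arm:
  targets:
    - [0,0,0,0,0,-3,0.05]
    - [0,0,0,0,0,-3,0.05]
    - [0,0,0,0,0,-3,0.05]
    - [0,0,0,0,0,-3,0.05]
    - [0,0,0,0,0,0,0.05]

```text
time: 24.03
position: [0.5405, 0.2088, 0.1186]
tool_rot: [0.638, 3.073, 0.003]
ft_force: [0.5, -0.0, 6.2]
grip_width: 0.156
grip_force: 60.0
```

Call:
step_arm:
  targets:
    - [0,0,0,0,0,-3,0.05]
    - [0,0,0,0,0,-3,0.05]
    - [0,0,0,0,0,-3,0.05]
    - [0,0,0,0,0,-3,0.05]
    - [0,0,0,0,0,-3,0.05]

```text
time: 24.45
position: [0.5405, 0.2088, 0.1186]
tool_rot: [1.034, 2.963, 0.004]
ft_force: [0.8, -0.3, 6.1]
grip_width: 0.159
grip_force: 60.0
```

Call:
step_arm:
  targets:
    - [0,0,0,0,0,-3,0.05]
    - [0,0,0,0,0,-3,0.05]
    - [0,0,0,0,0,0,0.05]
    - [0,0,0,0,0,0,0.05]
    - [0,0,0,0,0,0,0.05]

```text
time: 24.87
position: [0.5405, 0.2088, 0.1186]
tool_rot: [1.185, 2.906, 0.004]
ft_force: [0.0, 0.9, 7.2]
grip_width: 0.154
grip_force: 60.0
```

Run:
```python
from h import *
st=ctrl.get_state(); p=st["position"]; Rt=R(st["tool_rot"])
print(st["time"],p,st["joint_positions"],"ydir",np.degrees(np.arctan2(Rt[1,1],Rt[0,1])),Rt[:,2],st["grip_width"],st["ft_force"],st["torque"])
a=shot("scene","s9"); b=shot("wrist","w9"); t=shot("top","t9")
for n,x in(("w",b),("s",a)):
    W=cloud(x[1],x[2],x[3]).reshape(-1,3)
    s=W[(W[:,2]>.1)&(W[:,2]<.118)&(np.hypot(W[:,0]-.539,W[:,1]-.208)<.06)]; print(n,"disc top z (111.8+.5)",np.median(s[:,2]),len(s))
    s=W[(W[:,2]>.13)&(W[:,2]<.147)&(np.hypot(W[:,0]-.539,W[:,1]-.208)<.034)]; print(len(s), cv2.minAreaRect((s[:,:2]*1000).astype(np.float32)) if len(s)>3 else "")
cv2.imwrite("pics/c9.png",np.hstack([cv2.resize(a[0][150:230,270:350],(400,400)),cv2.copyMakeBorder(cv2.resize(b[0],(400,300)),0,100,0,0,0)])[:,:,::-1])
```

```text
24.8667 [0.54052058 0.2087695  0.11859735] [ 0.35989289  0.38724501 -0.93425878  1.73693134  0.33494526  1.18334995
  0.12953912] ydir 45.62603694682476 [ 0.00354017  0.00128712 -0.99999291] 0.15419490632425675 [0.02040058 0.93076688 7.20521443] [-0.08013285 -0.06600948 -0.05749772]
w disc top z (111.8+.5) 0.11162369700300305 12586
3600 ((541.6076049804688, 211.42433166503906), (33.121822357177734, 59.1259880065918), 60.13644790649414)
s disc top z (111.8+.5) 0.1123911441184462 365
89 ((542.77197265625, 212.7690887451172), (31.560413360595703, 58.36100769042969), 65.89431762695312)
```

View pics/c9.png

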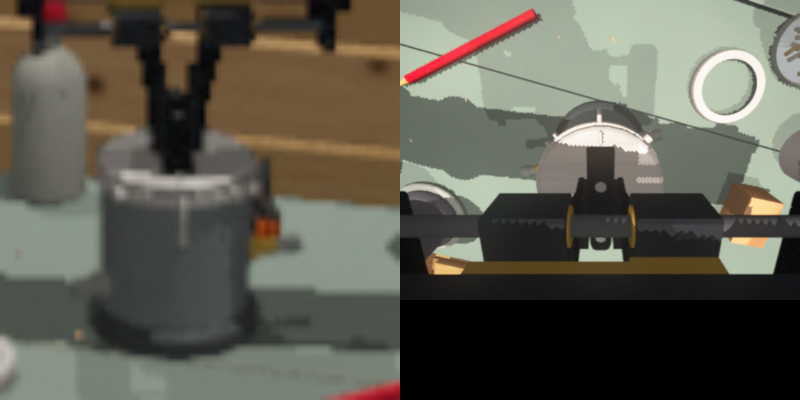

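The wrist view shows the bar at (600,170) in line with the long rib at (599,117). The lid is fully down (disc top at 0.112) and still gripped. Handing in.

```bash
python3 -c "
from bench import ctrl
print(ctrl.close_job())"
```

```text
the job is handed in; nothing more can be done
None
```

I handed the job in at about 25 s: the brush worked the pot floor twice and is back in its tube with the collar on the rim, and the lid is pressed down, turned about 45° clockwise so its bar lines up with the long rib, and still held by its bar. The oil bottle, offcut and tin were not touched.

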